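# Hang a sprayed test panel on the drying rail and slide it to the mark

### The job

Take the red test panel on its hanger (orange grip tab on top) out of the slotted stand and hook it over the drying rail at the green band. Then slide it along the rail, without unhooking it, until its hook sits on the yellow band, and let go so that it hangs there still. Leave the other panels and everything else on the bench where they are.

Things in the scene. Friction and masses are not known exactly. Their poses are not given: they have to be found in the camera images.
- hanger: Red test panel on its rigid hanger, 150 g, 234 mm tall in all. Origin: middle of the panel's lower edge; z up, y along the panel's width, x across its face. Panel 70 (y) x 105 (z) x 4 mm (x). On it an aluminium strip hook (see hook_seat), and on the hook's crown an orange grip tab, 30 mm (x) by 16 mm (y), z = 194 to 234 mm
- hook_seat (a point): Point in the hook where the rail's centre line lies when hung: hanger's x = y = 0, z = 184 mm; axes as the hanger's. Hook strip 16 mm wide (y), 4 thick: jog at z = 112 mm (top 114) to the stem at x = -20 mm, up to z = 180, roof-shaped crown with ridge over x = 0, tip coming down at x = +20 to z = 158. Its mouth opens to +x, from z = 114 to 158 mm; 36 mm wide inside
- tab (a point): Centre of the orange grip tab, 214 mm above the hanger's origin (the tab reaches 20 mm above and below it); grip it from above across its 16 mm (y) or its 30 mm (x)
- rail_mid (a point): Middle of the drying rail's bar: level steel bar, 12 mm in diameter, 400 mm long, fixed, 235 mm above the bench; y along the bar, x across it, away from the robot. Green end posts 20 (x) by 14 mm (y) at y = -200 and +200 mm rise 12 mm above its centre line; grey base plate 90 (x) by 450 mm (y), 12 mm thick. Nothing above the bar
- green_band: Green band painted around the bar, 70 mm long, where hangers are hooked on; origin at the band's middle on the bar's centre line, y along the bar. A green stripe on the base plate lies below it. It is on either half of the rail
- yellow_band: Yellow band painted around the bar, 30 mm long: the mark; origin at the band's middle on the bar's centre line, y along the bar. A yellow stripe on the base plate lies below it. It is 150 to 230 mm along from the green band, to either side
- stand: Slotted stand, fixed: black base 210 (x) by 100 mm (y); origin under its centre. Slots along its y at x = -75, 0, +75 mm, 7 mm wide, between grey cheeks that end 57 mm above the bench; slot floor 12 mm above the bench; panels may lean a little. Red and white hangers stand in the two outer slots, either way round; a plain blue panel in the middle
- white_hanger: Bystander: white panel on a hanger of the same shape, with a black tab; origin as for the red one
- blue_panel: Bystander: plain blue panel 70 x 105 x 4 mm without hanger; origin at its lower edge
- mix_cup: Bystander: grey mixing cup, 70 mm in diameter, 70 mm tall; origin under its centre
- blue_can: Bystander: blue paint can, 90 mm in diameter, 110 mm tall; origin under its centre
- black_can: Bystander: black paint can, 80 mm in diameter, 100 mm tall; origin under its centre
- hardener: Bystander: amber jar of hardener, 60 mm in diameter, 120 mm tall; origin under its centre
- spatula: Bystander: spatula lying on the bench between robot and rail; origin under its middle

How it is judged:
By the outcome, as a careful person would: the job done as asked, in the order asked, and still so for the second after the job is handed in, with the robot touching nothing.
It also fails if it takes over 53 s, if anything falls off the work surface, if the arm or the gripper's body presses on something with over 40 N, if the wrist force passes 120 N, or if a joint passes its speed limit or range.

### The arm

A 6-joint arm with a two-finger parallel gripper is mounted at the origin on the work surface. World frame = base frame: x ahead of the robot, y to its left, z up, the work surface at z = 0. Lengths are in m, angles in rad, forces in N, time in s.
With the tool pointing down it reaches from about 0.25 to 0.725 m from the base axis. Payload 4 kg.
Tool frame: the origin (TCP) lies at the very end of the fingers, on their centre line; the grasp point (between the pads) lies 19 mm behind it; z points along the fingers, y is the line along which they close (so a half turn about z gives the same grasp; the last joint's range is limited). The gripper opens to 85 mm and grips with 20 to 120 N. Pads are 22 mm wide; open, the fingers measure 114 mm over their backs; the gripper's body (76 mm by 85 mm) begins 54 mm behind the grasp point. The pads swing forward as they close: fully open they stand 13 mm farther back than shut.
Start: joints at [1.202, 0.241, 0.005, 1.335, 0, 1.571], TCP at [0.18, 0.466, 0.231] pointing down, gripper open.
Joint ranges: [-2.72, 2.72], [-1.05, 1.87], [-1.09, 1.28], [-1.99, 2.15], [-1.42, 1.44], [-3.14, 3.14]. Speed limits (rad/s): [2.79, 2.79, 3.14, 3.14, 3.14, 3.14].

### API

Orientations are given as a rotation vector (axis times angle).
In Python, from cell import r gives the robot as it stands.
- The arm moves only by the tool carry_out, never from a script. Its argument "steps" is a list that holds one entry, the list of rows, each a list of 7 numbers: the shift along the tool's x, y, z in m, then the turn, a rotation vector about the tool's x, y, z in degrees, then the closure, from -1 (fully open) to 1 (shut), so that 0 is half open. A call has 1 to 5 rows; each row shifts and turns the commanded pose from where the row before left it, along the tool's axes as they then stand; what a row does not reach is not made up. A row lasts 1/10 s, in which the tool goes at most 50 mm and 8.59 degrees, less where a joint would pass 70% of its speed; a pose out of reach is approached as far as the arm can. A call is refused whole if a number of a shift passes 0.05 or a number of a turn 8.59, either way. A call with a gripper value outside its range is refused whole. The fingers move at their own pace and stop on an object; the grip force is fixed at half the most. Time passes only in rows, so rows that do not move let the fingers close. It gives the time, the measured TCP pose, the force, the opening and the grip force at its end, in the units of the state.
- r.read_state(): the state, without advancing time (a new reading comes with each control period).
- r.capture(name): name is "scene" or "top"; returns (picture, depth): 384x512x3 uint8, red, green, blue; 384x512 float32, m along the optical axis (not along the pixel's ray), 0 where there is no reading.
- r.camera_model(name): a dict with "camera_matrix" (3x3 intrinsics, pixels), "k1" (the pictures are not rectified: a ray, as slopes to the right and down, at radius r is drawn at 1 + k1 r^2 times it, then the intrinsics apply), "eye" and "attitude" of the camera in the world. Camera axes: x right, y up, looking along -z (the intrinsics and any distortion apply to the point x, -y, -z); pixel columns grow to the right and rows downward; lengths in m; the calibration is good to about 2 mm. A picture is of the moment at which its call begins. camera_model takes no time and is no camera call.
- r.close_job(): hands the job in; it is judged then, once.
The state is a dict: "t": time; "joint_positions": joint angles; "qvel": joint speeds; "joint_efforts": joint torques, N m; "tool_pos": TCP position; "orientation": TCP orientation; "ft_force": force on the tool from outside, world axes, zero at the start; "wrist_torque": the same for the moment, N m; "opening": opening from 0.0 (shut) to 1.0 (fully open); "gripper_force": force on a finger pad.
Only numpy, scipy, OpenCV 4.12 (cv2) and the standard library are available. Lean on these libraries where they do the work, as an engineer would, in place of code of your own. Each camera call takes 0.05 s, during which the arm holds its last target. There are 200 camera calls.

## Working session

There is one attempt and no reset: what is moved stays moved. The work goes in short steps, Python scripts to look and compute and a tool call to move; the robot and the scene stay as the last step left them, time stands still between calls to the robot, and variables do not carry over. Pictures are saved under pics/ and viewed, at most 10 in all, crops included, and the job is handed in when it is done.

Besides the shell and the picture viewer there is one more tool, called as name(argument=value, ...), one argument or row to a line, values as JSON. carry_out: Moves the arm, as the interface text tells. Its arguments: {"type":"object","properties":{"steps":{"type":"array","items":{"type":"array","items":{"type":"array","items":{"type":"number"}}}}},"required":["steps"]}

```bash
ls; mkdir -p pics; cat > h.py <<'E'
import numpy as np, cv2
from cell import r
def cloud(name):
    im,d=r.capture(name); m=r.camera_model(name)
    K=np.array(m["camera_matrix"]);k1=m["k1"]
    v,u=np.mgrid[0:384,0:512]
    p=cv2.undistortPoints(np.stack([u,v],-1).reshape(-1,1,2).astype(float),K,np.array([k1,0,0,0.])).reshape(384,512,2)
    c=np.stack([p[...,0]*d,-p[...,1]*d,-d],-1)
    A=np.array(m["attitude"],float)
    if A.shape!=(3,3): A=cv2.Rodrigues(A)[0]
    return im,d,c@A.T+np.array(m["eye"]),m
E
python3 - <<'E'
from h import *
ims=[]
for n in("scene","top"):
    im,d,P,m=cloud(n); print(n,m); np.savez(f"/tmp/{n}.npz",im=im,d=d,P=P)
    cv2.imwrite(f"pics/{n}0.png",cv2.resize(im[...,::-1],(800,600)))
print(r.read_state())
E
```

```text
pics
scene {'camera_matrix': array([[410.88922906,   0.        , 256.03457145],
       [  0.        , 410.88922906, 193.60862465],
       [  0.        ,   0.        ,   1.        ]]), 'k1': -0.12197930606385764, 'eye': array([ 1.35906035, -0.89766679,  0.94943006]), 'attitude': array([0.99056041, 0.33959045, 0.63383964])}
top {'camera_matrix': array([[415.73961136,   0.        , 258.35502283],
       [  0.        , 415.73961136, 193.95280515],
       [  0.        ,   0.        ,   1.        ]]), 'k1': -0.08340618154879163, 'eye': array([0.41321234, 0.08229404, 1.28552977]), 'attitude': array([ 0.10659107, -0.09051056, -1.56364472])}
{'t': 0.1, 'joint_positions': array([1.20205224e+00, 2.41349002e-01, 3.87443045e-03, 1.33519198e+00,
       3.20835829e-05, 1.57080573e+00]), 'qvel': array([ 0.00226408, -0.00017568,  0.00372624,  0.00064319, -0.001599  ,
        0.00162469]), 'joint_efforts': array([-8.53887941e-04, -3.73139334e+01,  2.53009111e+01,  1.08443221e-02,
       -5.44424188e-05, -1.43538482e-06]), 'tool_pos': array([0.18001297, 0.46587617, 0.2305022 ]), 'orientation': array([-5.75891522e-01, -3.08797552e+00,  2.87836459e-03]), 'ft_force': array([ 0.59170425, -0.92421958, -1.20313065]), 'wrist_torque': array([-0.03077541,  0.01321024, -0.07530501]), 'gripper_force': 0.0, 'opening': 1.0012412755600848}
```

View pics/scene0.png

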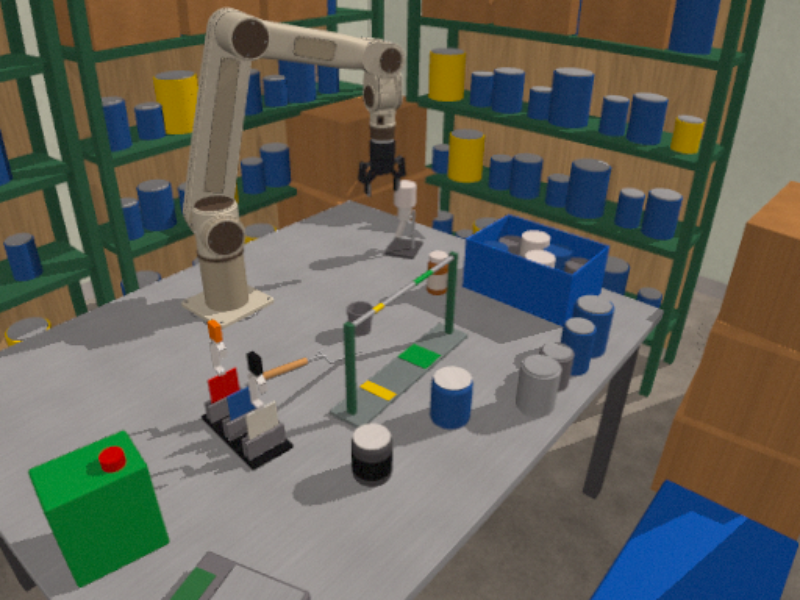

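View pics/top0.png

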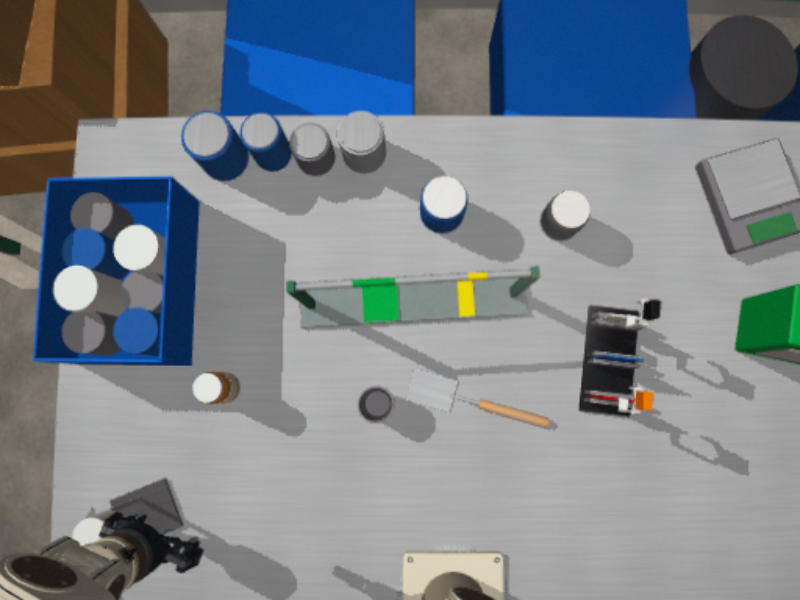

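The scene view shows the red hanger in the stand's slot nearest the robot (orange tab ~(215,330)), with the rail behind it. In the top view the tab is at (645,400), the rail runs (290,285)–(535,270), and the green and yellow bands are at (375,283) and (478,276). Next I'll measure them.

```bash
python3 - <<'E'
from h import *
for n in("scene","top"):
    z=np.load(f"/tmp/{n}.npz");im,P,d=z["im"],z["P"],z["d"]
    hsv=cv2.cvtColor(im,cv2.COLOR_RGB2HSV);H,S,V=[hsv[...,i].astype(int) for i in range(3)]
    ok=(d>0)&(P[...,0]>.05)&(P[...,0]<.75)&(abs(P[...,1])<.6)
    st=(P[...,1]<-.1)&(P[...,1]>-.45)
    def show(t,m,k=False):
        m=m&ok; q=P[m]
        if len(q)<4: print(n,t,len(q)); return
        print(n,t,len(q),"med",np.median(q,0).round(4),"p5",np.percentile(q,5,0).round(3),"p95",np.percentile(q,95,0).round(3))
        if k:
            c=q[:,:2]-q[:,:2].mean(0);w,v=np.linalg.eigh(c.T@c);a=v[:,1]; print("   axis deg",np.degrees(np.arctan2(a[1],a[0])).round(2),"mean",q.mean(0).round(4))
    z_=P[...,2]
    show("tab",(H>5)&(H<20)&(S>180)&(V>120)&(z_>.17)&st)
    show("tabtop",(H>5)&(H<20)&(S>180)&(V>120)&(z_>.236)&st,1)
    show("red",((H<4)|(H>174))&(S>150)&st&(z_>.04)&(z_<.14),1)
    show("hook",(S<60)&st&(z_>.13)&(P[...,0]<.26),1)
    show("blue",(H>100)&(H<125)&(S>120)&st&(z_>.04)&(z_<.14),1)
    show("blktab",(V<60)&st&(z_>.18)&(P[...,0]>.26))
    rail=(z_>.215)&(z_<.26)&(P[...,0]>.3)&(P[...,1]>-.15)&(P[...,1]<.4)
    show("rail",rail,1)
    show("green band",rail&(H>50)&(H<75)&(S>120)&(V>100),1)
    show("yellow band",rail&(H>20)&(H<35)&(S>120),1)
    show("green stripe",(z_<.03)&(H>50)&(H<75)&(S>120)&(P[...,0]>.3)&(P[...,1]>-.2),1)
    show("yellow stripe",(z_<.03)&(H>20)&(H<35)&(S>120)&(P[...,0]>.3)&(P[...,1]>-.2),1)
    show("blackbase",(V<45)&(z_<.03)&(P[...,1]<-.15)&(P[...,1]>-.4)&(P[...,0]>.1),1)
    im2=im[:,:,::-1]
    if n=="scene": c=im2[190:310,115:200]
    else: c=im2[185:275,360:430]
    cv2.imwrite(f"pics/crop_{n}.png",cv2.resize(c,None,fx=5,fy=5,interpolation=cv2.INTER_CUBIC))
a,b=[cv2.imread(f"pics/crop_{n}.png") for n in("scene","top")]
o=np.zeros((600,800,3),np.uint8);o[:600,:425]=a[:600];o[:450,430:780]=b[:450];cv2.imwrite("pics/crop.png",o)
E
```

```text
scene tab 95 med [ 0.4005 -0.3035  0.233 ] p5 [ 0.38  -0.308  0.211] p95 [ 0.407 -0.295  0.247]
scene tabtop 40 med [ 0.3951 -0.3009  0.2443] p5 [ 0.38  -0.308  0.238] p95 [ 0.407 -0.294  0.247]
   axis deg 176.8 mean [ 0.3946 -0.3011  0.2435]
scene red 274 med [ 0.3925 -0.3015  0.0874] p5 [ 0.387 -0.33   0.06 ] p95 [ 0.398 -0.27   0.115]
   axis deg -163.3 mean [ 0.3951 -0.3006  0.0869]
scene hook 0
scene blue 219 med [ 0.4661 -0.3153  0.0869] p5 [ 0.462 -0.337  0.058] p95 [ 0.471 -0.291  0.115]
   axis deg 96.99 mean [ 0.4654 -0.3144  0.0864]
scene blktab 122 med [ 0.5515 -0.3216  0.2309] p5 [ 0.531 -0.327  0.209] p95 [ 0.598 -0.126  0.246]
scene rail 383 med [0.5931 0.034  0.2391] p5 [ 0.575 -0.127  0.222] p95 [0.609 0.272 0.245]
   axis deg 93.79 mean [0.5922 0.0481 0.2374]
scene green band 39 med [0.5876 0.1412 0.2397] p5 [0.582 0.113 0.235] p95 [0.591 0.171 0.244]
   axis deg 93.68 mean [0.587  0.1352 0.2395]
scene yellow band 27 med [ 0.5985 -0.028   0.2397] p5 [ 0.591 -0.041  0.234] p95 [ 0.601 -0.013  0.244]
   axis deg 94.78 mean [ 0.5974 -0.0277  0.2394]
scene green stripe
[... 1250 characters left out ...]
2407] p5 [0.569 0.112 0.237] p95 [0.586 0.28  0.246]
   axis deg 93.69 mean [0.5787 0.1661 0.2409]
top yellow band 54 med [ 0.5916 -0.0276  0.24  ] p5 [ 0.587 -0.04   0.236] p95 [ 0.597 -0.013  0.244]
   axis deg 93.48 mean [ 0.5913 -0.0271  0.2399]
top green stripe 522 med [0.5739 0.1432 0.0135] p5 [0.542 0.112 0.01 ] p95 [0.607 0.174 0.017]
   axis deg -155.59 mean [0.5747 0.143  0.0136]
top yellow stripe 236 med [ 0.584  -0.0265  0.0139] p5 [ 0.552 -0.039  0.009] p95 [ 0.618 -0.012  0.017]
   axis deg -177.42 mean [ 0.5849 -0.0264  0.0136]
top blackbase 1131 med [ 0.4426 -0.3086  0.0115] p5 [ 0.37  -0.353  0.007] p95 [ 0.523 -0.258  0.016]
   axis deg 162.92 mean [ 0.4522 -0.3076  0.0115]
```

View pics/crop.png

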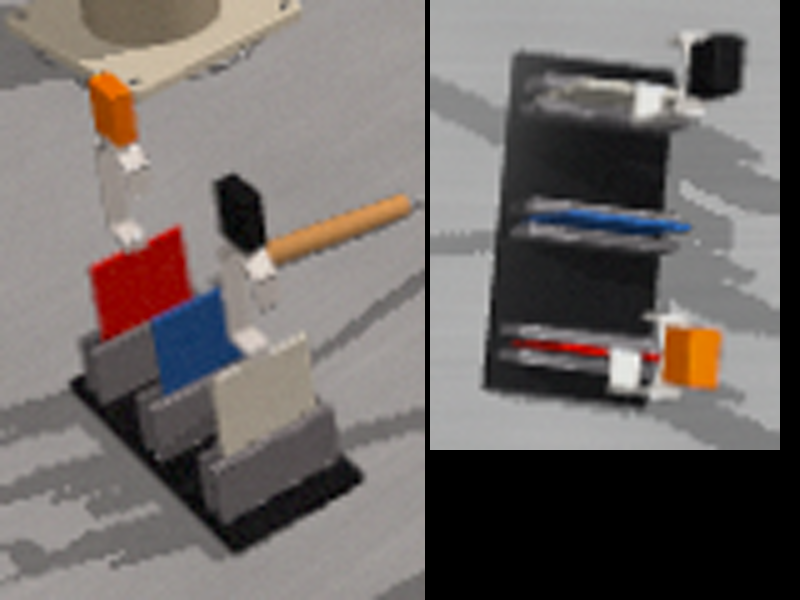

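The crops show the red hanger's jog (top crop (625,370)) stepping toward the robot and its tip on the far side. The mouth therefore faces world +x, so I can hook it from the robot side. One more measurement, for the tab centre and yaw.

```bash
python3 - <<'E'
from h import *
for n in("top","scene"):
    z=np.load(f"/tmp/{n}.npz");im,P,d=z["im"],z["P"],z["d"]; m=r.camera_model(n);eye=np.array(m["eye"])
    hsv=cv2.cvtColor(im,cv2.COLOR_RGB2HSV);H,S,V=[hsv[...,i].astype(int) for i in range(3)]
    z_=P[...,2]; st=(d>0)&(P[...,1]<-.15)&(P[...,1]>-.42)&(P[...,0]>.3)&(P[...,0]<.65)
    def onz(msk,h):
        Q=P[msk]; return (eye+(Q-eye)*((h-eye[2])/(Q[:,2]-eye[2]))[:,None])[:,:2]
    def rect(t,q):
        c=cv2.minAreaRect((q*1000).astype(np.float32)); print(n,t,len(q),"mean",q.mean(0).round(4),"rect",np.round(c[0],1),np.round(c[1],1),round(c[2],1))
    rect("tabtop",onz(st&(H>5)&(H<20)&(S>170)&(V>100)&(z_>.241),.246))
    rect("blktop",onz(st&(V<70)&(z_>.241)&(P[...,0]<.57),.246))
    rect("base",onz(st&(V<50)&(z_<.02),.012))
    for t,mk in(("red",((H<4)|(H>174))&(S>150)),("blue",(H>100)&(H<125)&(S>120))):
        q=onz(st&mk&(z_>.108)&(z_<.125),.117)
        if len(q)>5: 
            vx,vy,x,y=cv2.fitLine(q.astype(np.float32),cv2.DIST_HUBER,0,.01,.01).ravel();print(n,t,len(q),np.degrees(np.arctan2(vy,vx)).round(1),x,y,q.min(0),q.max(0))
    rm=(d>0)&(z_>.215)&(z_<.26)&(P[...,0]>.5)&(P[...,1]>-.11)&(P[...,1]<.27)
    q=P[rm]; vx,vy,x,y=cv2.fitLine(q[:,:2].astype(np.float32),cv2.DIST_HUBER,0,.01,.01).ravel(); print(n,"rail dx/dy",vx/vy,"x at y=.142",x+(.142-y)*vx/vy,"y=-.027",x+(-.027-y)*vx/vy)
    for t,mk in(("spat",(H>5)&(H<20)&(S>90)&(z_<.05)&(P[...,1]<.1)&(P[...,1]>-.25)&(P[...,0]>.25)),("cans",(d>0)&(z_>.09)&(z_<.14)&(P[...,0]>.2)&(P[...,0]<.55)&(P[...,1]>.25))):
        if mk.sum()>5: print(n,t,np.percentile(P[mk],[5,50,95],axis=0).round(3).tolist())
    mk=(d>0)&(P[...,0]<.35)&(P[...,0]>.0)&(P[...,1]>.4)&(P[...,1]<.75)&(V>150)&(S<40)&(z_>.05)
    print(n,"lamp",mk.sum(),np.percentile(P[mk],[5,50,98],axis=0).round(3).tolist() if mk.any() else 0)
E
```

```text
top tabtop 65 mean [ 0.3899 -0.296 ] rect [ 389.8 -296.5] [15.3 25.2] 88.2
top blktop 61 mean [ 0.5379 -0.3141] rect [ 538.3 -314.9] [15.6 26.1] 87.6
top base 1213 mean [ 0.4547 -0.3064] rect [ 463.3 -307.9] [100.  205.4] 83.2
top red 15 83.3 0.39062083 -0.2836355 [ 0.38699912 -0.31772564] [ 0.3927087  -0.26378512]
top blue 39 82.9 0.46383557 -0.30265534 [ 0.45985942 -0.33730716] [ 0.46831256 -0.26869683]
top rail dx/dy -0.06325467 x at y=.142 0.58092344 y=-.027 0.59161353
top spat [[0.34, -0.176, 0.013], [0.361, -0.118, 0.018], [0.379, -0.057, 0.023]]
top cans [[0.397, 0.436, 0.095], [0.498, 0.605, 0.118], [0.543, 0.754, 0.132]]
top lamp 350 [[0.155, 0.452, 0.227], [0.179, 0.599, 0.231], [0.225, 0.63, 0.682]]
scene tabtop 31 mean [ 0.3952 -0.3014] rect [ 394.5 -301.8] [15.2 35. ] 78.5
scene blktop 42 mean [ 0.5434 -0.3204] rect [ 543.2 -320.9] [16.4 33.7] 78.0
scene base 377 mean [ 0.5062 -0.3386] rect [ 470.7 -313.2] [ 98.3 212.2] 83.1
scene red 48 81.6 0.39805412 -0.30360234 [ 0.38738871 -0.33754939] [ 0.40808505 -0.27000187]
scene blue 36 86.9 0.47049195 -0.31766388 [ 0.46423077 -0.34402126] [ 0.47866165 -0.29323785]
scene rail dx/dy -0.07160306 x at y=.142 0.58583486 y=-.027 0.5979358
scene spat [[0.351, -0.166, 0.007], [0.37, -0.113, 0.016], [0.391, -0.059, 0.023]]
scene cans [[0.276, 0.445, 0.093], [0.455, 0.754, 0.116], [0.537, 1.722, 0.135]]
scene lamp 76 [[0.149, 0.486, 0.176], [0.19, 0.591, 0.23], [0.23, 0.616, 0.682]]
```

carry_out(
  steps=[
    [[0, 0, -0.05, 0, 0, -7.1, -1], [0, 0, -0.05, 0, 0, -7.1, -1], [0, 0, -0.04, 0, 0, 0, -1]],
  ],
)

```text
t: 0.4
tool_pos: [0.1801, 0.466, 0.3733]
orientation: [0.187, 3.136, 0.0]
ft_force: [0.3, 1.0, 0.2]
opening: 0.995
gripper_force: 0.0
```

```bash
cat > g.py <<'E'
import sys,numpy as np
from scipy.spatial.transform import Rotation as R
from cell import r
s=r.read_state(); A=R.from_rotvec(s["orientation"]).as_matrix(); p=np.array(s["tool_pos"])
hd=np.degrees(np.arctan2(A[1,1],A[0,1]))
print("t",round(s["t"],2),"pos",p.round(4),"heading",hd.round(2),"z",A[:,2].round(4),"open",round(float(s["opening"]),3),"F",np.round(s["ft_force"],2),"grip",s["gripper_force"])
for a in sys.argv[1:]:
    t=np.array([float(v) for v in a.split(",")])
    print("to",t,"tool shift mm",(A.T@(t[:3]-p)*1000).round(1),"turn z",round(hd-t[3],2) if len(t)>3 else "")
    if len(t)>3:
        h=np.radians(t[3]); y=np.array([np.cos(h),np.sin(h),0]);z=np.array([0,0,-1.]);T=np.c_[np.cross(y,z),y,z]
        print("  rotvec deg",np.degrees(R.from_matrix(A.T@T).as_rotvec()).round(2))
E
python3 g.py .42,.15,.37,83.1 .3925,-.2995,.37,83.1
```

```text
t 0.4 pos [0.1801 0.466  0.3733] heading 83.18 z [ 1.e-04  3.e-04 -1.e+00] open 0.995 F [0.31 1.04 0.25] grip 0.0
to [ 0.42  0.15  0.37 83.1 ] tool shift mm [-275.7 -285.3    3.2] turn z 0.08
  rotvec deg [0.02 0.   0.08]
to [ 0.3925 -0.2995  0.37   83.1   ] tool shift mm [-301.7 -734.9    3.1] turn z 0.08
  rotvec deg [0.02 0.   0.08]
```

carry_out(
  steps=[
    [[-0.034, -0.035, 0, 0, 0, 0, -1], [-0.034, -0.035, 0, 0, 0, 0, -1], [-0.034, -0.035, 0, 0, 0, 0, -1], [-0.034, -0.035, 0, 0, 0, 0, -1], [-0.034, -0.035, 0, 0, 0, 0, -1]],
  ],
)

```text
t: 0.9
tool_pos: [0.3285, 0.2704, 0.371]
orientation: [-0.189, -3.136, 0.0]
ft_force: [1.8, 0.5, -0.3]
opening: 1.003
gripper_force: 0.0
```

carry_out(
  steps=[
    [[-0.034, -0.035, 0, 0, 0, 0, -1], [-0.034, -0.035, 0, 0, 0, 0, -1], [-0.034, -0.035, 0, 0, 0, 0, -1], [-0.004, -0.048, 0, 0, 0, 0, -1], [-0.004, -0.048, 0, 0, 0, 0, -1]],
  ],
)

```text
t: 1.4
tool_pos: [0.413, 0.0574, 0.3702]
orientation: [-0.19, -3.134, 0.001]
ft_force: [0.5, 1.0, 0.7]
opening: 1.002
gripper_force: 0.0
```

carry_out(
  steps=[
    [[-0.004, -0.048, 0, 0, 0, 0, -1], [-0.004, -0.048, 0, 0, 0, 0, -1], [-0.004, -0.048, 0, 0, 0, 0, -1], [-0.003, -0.048, 0, 0, 0, 0, -1], [-0.003, -0.048, 0, 0, 0, 0, -1]],
  ],
)

```text
t: 1.9
tool_pos: [0.401, -0.1829, 0.371]
orientation: [-0.19, -3.136, -0.0]
ft_force: [0.8, -0.0, 0.1]
opening: 1.002
gripper_force: 0.0
```

```bash
python3 g.py .3925,-.2995,.3,83.1
```

```text
t 1.9 pos [ 0.401  -0.1829  0.371 ] heading 83.06 z [-3.e-04  3.e-04 -1.e+00] open 1.002 F [ 0.81 -0.01  0.15] grip 0.0
to [ 0.3925 -0.2995  0.3    83.1   ] tool shift mm [  -5.6 -116.8   71. ] turn z -0.04
  rotvec deg [ 0.02 -0.02 -0.04]
```

carry_out(
  steps=[
    [[-0.002, -0.039, 0, 0, 0, 0, -1], [-0.002, -0.039, 0.015, 0, 0, 0, -1], [-0.002, -0.039, 0.03, 0, 0, 0, -1], [0, 0, 0.03, 0, 0, 0, -1], [0, 0, 0, 0, 0, 0, -1]],
  ],
)

```text
t: 2.4
tool_pos: [0.3907, -0.2972, 0.2911]
orientation: [-0.193, -3.126, -0.01]
ft_force: [-0.8, 0.6, -0.1]
opening: 0.999
gripper_force: 0.0
```

```bash
python3 g.py .3925,-.2995,.214,83.1; python3 - <<'E'
from h import *
o=np.zeros((400,800,3),np.uint8)
for i,(n,(a,b)) in enumerate((("scene",(170,90)),("top",(170,350)))):
    im,d,P,m=cloud(n); o[:,400*i:400*i+400]=cv2.resize(im[a:a+100,b:b+100,::-1],(400,400),interpolation=cv2.INTER_CUBIC)
cv2.imwrite("pics/hover.png",o)
E
```

```text
t 2.4 pos [ 0.3907 -0.2972  0.2911] heading 82.93 z [-0.0089  0.007  -0.9999] open 0.999 F [-0.78  0.64 -0.12] grip 0.0
to [ 0.3925 -0.2995  0.214  83.1   ] tool shift mm [-2.8 -2.5 77.1] turn z -0.17
  rotvec deg [ 0.33 -0.55 -0.17]
```

View pics/hover.png

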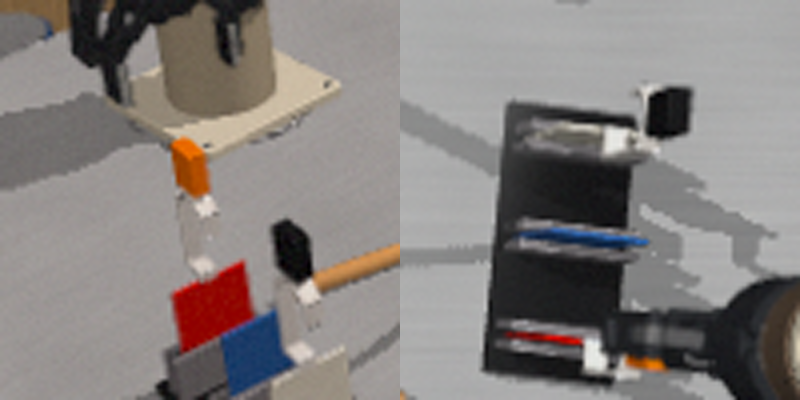

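The hover view shows the fingers straddling the orange tab (top crop (645,362)), with a few mm of offset along its length. That's fine, so I'll descend.

carry_out(
  steps=[
    [[0, -0.002, 0.025, 0, 0, 0, -1], [0, 0, 0.025, 0, 0, 0, -1], [0, 0, 0.02, 0, 0, 0, -1], [0, 0, 0.007, 0, 0, 0, -1], [0, 0, 0, 0, 0, 0, 0]],
  ],
)

```text
t: 3.0
tool_pos: [0.394, -0.2995, 0.2203]
orientation: [0.188, 3.135, -0.001]
ft_force: [1.1, 1.0, -0.3]
opening: 0.856
gripper_force: 0.0
```

```bash
python3 g.py .3925,-.2995,.213,83.1
```

```text
t 3.0 pos [ 0.394  -0.2995  0.2203] heading 83.15 z [ 8.e-04 -6.e-04 -1.e+00] open 0.856 F [ 1.1   0.98 -0.28] grip 0.0
to [ 0.3925 -0.2995  0.213  83.1   ] tool shift mm [ 1.5 -0.1  7.3] turn z 0.05
  rotvec deg [-0.03  0.05  0.05]
```

carry_out(
  steps=[
    [[0.003, 0, 0.006, 0, 0, 0, 0], [0, 0, 0, 0, 0, 0, 0.4], [0, 0, 0, 0, 0, 0, 0.6], [0, 0, 0, 0, 0, 0, 0.8], [0, 0, 0, 0, 0, 0, 1]],
  ],
)

```text
t: 3.5
tool_pos: [0.3908, -0.2996, 0.214]
orientation: [0.19, 3.135, -0.0]
ft_force: [0.0, 2.1, 2.0]
opening: 0.176
gripper_force: 58.9
```

carry_out(
  steps=[
    [[0, 0, 0, 0, 0, 0, 1], [0, 0, 0, 0, 0, 0, 1], [0, 0, 0, 0, 0, 0, 1]],
  ],
)

```text
t: 3.8
tool_pos: [0.3908, -0.2996, 0.214]
orientation: [0.19, 3.134, -0.001]
ft_force: [0.1, 1.3, 6.1]
opening: 0.18
gripper_force: 59.3
```

```bash
python3 g.py; python3 - <<'E'
from h import *
o=np.zeros((400,800,3),np.uint8)
for i,(n,(a,b)) in enumerate((("scene",(190,90)),("top",(185,350)))):
    im,d,P,m=cloud(n); o[:,400*i:400*i+400]=cv2.resize(im[a:a+100,b:b+100,::-1],(400,400),interpolation=cv2.INTER_CUBIC)
cv2.imwrite("pics/grip.png",o)
E
```

```text
t 3.8 pos [ 0.3908 -0.2996  0.214 ] heading 83.07 z [ 1.4e-03 -4.0e-04 -1.0e+00] open 0.18 F [0.08 1.33 6.06] grip 59.288665652275085
```

View pics/grip.png

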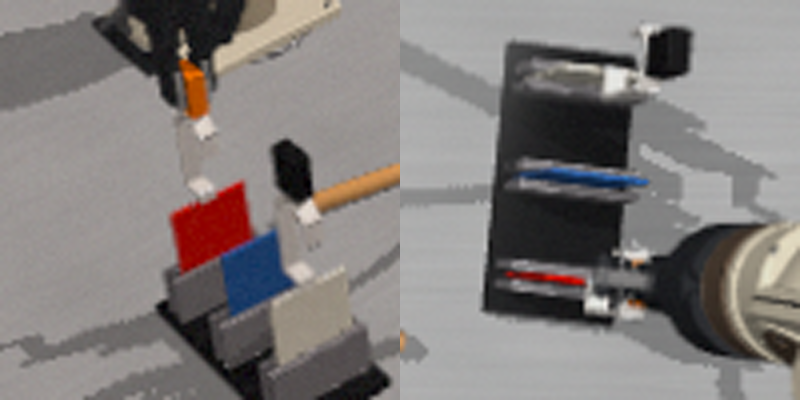

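The tab is gripped and centred: orange shows on both sides of the gripper at (630,262) and (632,306). Lifting it straight up.

carry_out(
  steps=[
    [[0, 0, -0.01, 0, 0, 0, 1], [0, 0, -0.015, 0, 0, 0, 1], [0, 0, -0.015, 0, 0, 0, 1], [0, 0, -0.02, 0, 0, 0, 1], [0, 0, -0.02, 0, 0, 0, 1]],
  ],
)

```text
t: 4.4
tool_pos: [0.3898, -0.2996, 0.2936]
orientation: [-0.19, -3.134, -0.001]
ft_force: [0.6, 0.1, -1.7]
opening: 0.179
gripper_force: 58.4
```

carry_out(
  steps=[
    [[0, 0, -0.025, 0, 0, 0, 1], [0, 0, -0.025, 0, 0, 0, 1], [0, 0, -0.01, 0, 0, -3.5, 1], [0, 0, 0, 0, 0, -3.5, 1], [0, 0, 0, 0, 0, -3.5, 1]],
  ],
)

```text
t: 4.9
tool_pos: [0.3902, -0.2999, 0.3537]
orientation: [0.101, -3.14, 0.001]
ft_force: [1.0, 0.5, -1.2]
opening: 0.176
gripper_force: 58.5
```

```bash
python3 g.py .51,.136,.352,93.55 .51,.136,.301,93.55
```

```text
t 4.9 pos [ 0.3902 -0.2999  0.3537] heading 93.7 z [-4.e-04 -7.e-04 -1.e+00] open 0.176 F [ 1.02  0.53 -1.21] grip 58.53633999824524
to [ 0.51   0.136  0.352 93.55 ] tool shift mm [-147.7  427.2    1.3] turn z 0.15
  rotvec deg [-0.04 -0.03  0.15]
to [ 0.51   0.136  0.301 93.55 ] tool shift mm [-147.7  427.3   52.3] turn z 0.15
  rotvec deg [-0.04 -0.03  0.15]
```

carry_out(
  steps=[
    [[0, 0.015, 0, 0, 0, 0, 1], [-0.005, 0.03, 0, 0, 0, 0, 1], [-0.012, 0.035, 0, 0, 0, 0, 1], [-0.012, 0.035, 0, 0, 0, 0, 1], [-0.012, 0.035, 0, 0, 0, 0, 1]],
  ],
)

```text
t: 5.4
tool_pos: [0.4214, -0.1455, 0.3532]
orientation: [0.095, -3.139, -0.0]
ft_force: [1.2, 0.2, -2.0]
opening: 0.178
gripper_force: 58.7
```

carry_out(
  steps=[
    [[-0.012, 0.035, 0, 0, 0, 0, 1], [-0.012, 0.035, 0, 0, 0, 0, 1], [-0.012, 0.035, 0, 0, 0, 0, 1], [-0.012, 0.035, 0, 0, 0, 0, 1], [-0.012, 0.035, 0, 0, 0, 0, 1]],
  ],
)

```text
t: 5.9
tool_pos: [0.4703, 0.033, 0.3533]
orientation: [0.097, -3.139, 0.001]
ft_force: [0.9, 0.2, -0.8]
opening: 0.177
gripper_force: 58.7
```

carry_out(
  steps=[
    [[-0.012, 0.03, 0, 0, 0, 0, 1], [-0.012, 0.025, 0.01, 0, 0, 0, 1], [-0.012, 0.02, 0.02, 0, 0, 0, 1], [-0.008, 0.01, 0.015, 0, 0, 0, 1], [0, 0, 0.007, 0, 0, 0, 1]],
  ],
)

```text
t: 6.4
tool_pos: [0.5086, 0.1202, 0.299]
orientation: [0.101, -3.136, 0.001]
ft_force: [-0.5, 0.1, -1.8]
opening: 0.179
gripper_force: 58.8
```

```bash
python3 g.py .51,.136,.301,93.55 .585,.1405,.301,93.55; python3 - <<'E'
from h import *
o=np.zeros((500,800,3),np.uint8)
for i,(n,(a,b)) in enumerate((("scene",(130,190)),("top",(150,170)))):
    im,d,P,m=cloud(n); np.savez(f"/tmp/{n}.npz",im=im,d=d,P=P); o[:,400*i:400*i+400]=cv2.resize(im[a:a+125,b:b+100,::-1],(400,500),interpolation=cv2.INTER_CUBIC)
    hsv=cv2.cvtColor(im,cv2.COLOR_RGB2HSV);H,S,V=[hsv[...,j].astype(int) for j in range(3)]
    m=(d>0)&((H<4)|(H>174))&(S>150)&(P[...,2]>.05)&(P[...,1]>.05)&(P[...,1]<.25)&(P[...,0]>.4)&(P[...,0]<.6)
    if m.sum()>5: print(n,"red",m.sum(),np.percentile(P[m],[3,50,97],axis=0).round(4).tolist())
cv2.imwrite("pics/pre.png",o)
E
```

```text
t 6.4 pos [0.5086 0.1202 0.299 ] heading 93.68 z [-3.9e-03 -8.0e-04 -1.0e+00] open 0.179 F [-0.46  0.06 -1.79] grip 58.81663620471954
to [ 0.51   0.136  0.301 93.55 ] tool shift mm [-2.4 15.7 -2. ] turn z 0.13
  rotvec deg [-0.03 -0.22  0.13]
to [ 0.585   0.1405  0.301  93.55  ] tool shift mm [-77.5  15.3  -2.3] turn z 0.13
  rotvec deg [-0.03 -0.22  0.13]
scene red 195 [[0.5065, 0.0858, 0.1048], [0.5109, 0.1149, 0.1445], [0.5144, 0.1484, 0.2017]]
```

View pics/pre.png

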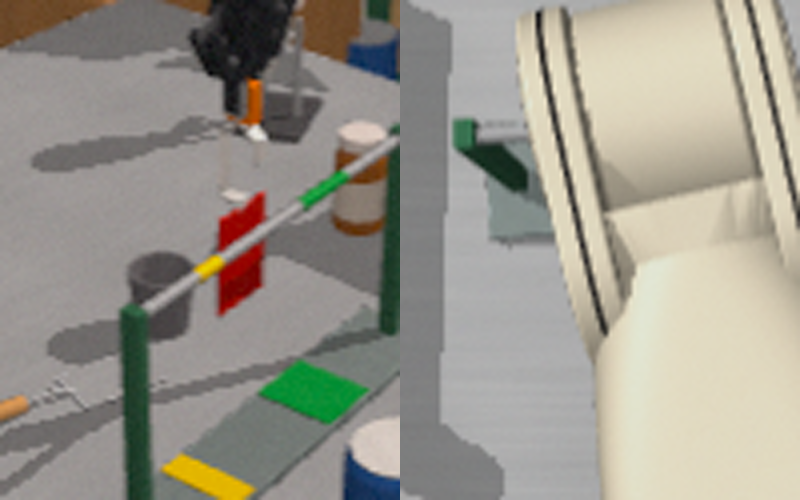

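The panel hangs upright in front of the rail (panel (240,255), green band (325,190), both in the scene crop), with its bottom edge at 0.10 m. I'll shift to the band's y, then drive the mouth onto the bar.

carry_out(
  steps=[
    [[-0.005, 0.01, -0.002, 0, 0, 0, 1], [-0.015, 0.005, 0, 0, 0, 0, 1], [-0.015, 0, 0, 0, 0, 0, 1], [-0.01, 0, 0, 0, 0, 0, 1], [-0.008, 0, 0, 0, 0, 0, 1]],
  ],
)

```text
t: 7.0
tool_pos: [0.5625, 0.1369, 0.3047]
orientation: [-0.096, 3.138, 0.001]
ft_force: [0.3, 0.4, -1.4]
opening: 0.177
gripper_force: 58.8
```

carry_out(
  steps=[
    [[-0.008, 0, 0, 0, 0, 0, 1], [-0.008, 0, 0, 0, 0, 0, 1], [-0.006, 0, 0, 0, 0, 0, 1], [0, 0, 0, 0, 0, 0, 1]],
  ],
)

```text
t: 7.4
tool_pos: [0.5841, 0.1383, 0.303]
orientation: [0.097, -3.14, 0.0]
ft_force: [-0.7, -0.5, -1.1]
opening: 0.18
gripper_force: 58.8
```

```bash
python3 g.py .585,.1405,.301,93.55;  python3 - <<'E'
from h import *
im,d,P,m=cloud("scene"); cv2.imwrite("pics/in.png",cv2.resize(im[130:240,200:310,::-1],(600,600),interpolation=cv2.INTER_CUBIC))
E
```

```text
t 7.4 pos [0.5841 0.1383 0.303 ] heading 93.55 z [-1.e-04 -0.e+00 -1.e+00] open 0.18 F [-0.71 -0.52 -1.13] grip 58.78973722457886
to [ 0.585   0.1405  0.301  93.55  ] tool shift mm [-1.   2.2  2. ] turn z -0.0
  rotvec deg [-0.   -0.01 -0.  ]
```

View pics/in.png

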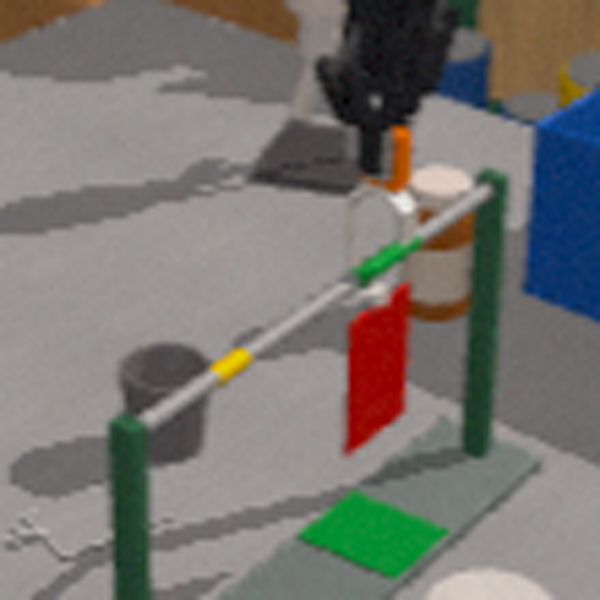

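The bar passes through the hook's mouth at the green band ((385,262)). Now I'll lower the hanger onto the bar.

carry_out(
  steps=[
    [[-0.001, 0.002, 0.01, 0, 0, 0, 1], [0, 0, 0.012, 0, 0, 0, 1], [0, 0, 0.012, 0, 0, 0, 1], [0, 0, 0.008, 0, 0, 0, 1], [0, 0, 0.002, 0, 0, 0, 1]],
  ],
)

```text
t: 7.95
tool_pos: [0.5833, 0.1403, 0.2577]
orientation: [0.098, -3.137, 0.001]
ft_force: [-0.1, 0.1, -2.5]
opening: 0.181
gripper_force: 58.8
```

carry_out(
  steps=[
    [[0, 0, 0.002, 0, 0, 0, 1], [0, 0, 0.001, 0, 0, 0, 1], [0, 0, 0, 0, 0, 0, 1]],
  ],
)

```text
t: 8.25
tool_pos: [0.5845, 0.1404, 0.2567]
orientation: [-0.098, 3.139, 0.0]
ft_force: [0.3, -0.4, -1.5]
opening: 0.178
gripper_force: 58.8
```

```bash
python3 g.py .585,.1405,.253,93.55
```

```text
t 8.25 pos [0.5845 0.1404 0.2567] heading 93.57 z [ 8.e-04  2.e-04 -1.e+00] open 0.178 F [ 0.3  -0.39 -1.49] grip 58.803496956825256
to [ 0.585   0.1405  0.253  93.55  ] tool shift mm [-0.5  0.   3.7] turn z 0.02
  rotvec deg [0.01 0.04 0.02]
```

Step down 1 mm at a time until the force shows contact.

carry_out(
  steps=[
    [[0, 0, 0.001, 0, 0, 0, 1], [0, 0, 0.001, 0, 0, 0, 1], [0, 0, 0, 0, 0, 0, 1]],
  ],
)

```text
t: 8.55
tool_pos: [0.5843, 0.1403, 0.2543]
orientation: [0.098, -3.14, -0.0]
ft_force: [-0.2, -0.5, -1.7]
opening: 0.176
gripper_force: 58.8
```

carry_out(
  steps=[
    [[0, 0, 0.001, 0, 0, 0, 1], [0, 0, 0, 0, 0, 0, 1], [0, 0, 0, 0, 0, 0, 1]],
  ],
)

```text
t: 8.85
tool_pos: [0.5844, 0.1404, 0.2541]
orientation: [-0.098, 3.139, 0.0]
ft_force: [-1.9, -1.1, 3.5]
opening: 0.184
gripper_force: 59.6
```

Contact at 0.254 m, as expected. Next, slide along the bar toward yellow.

carry_out(
  steps=[
    [[0.001, -0.004, -0.0005, 0, 0, 0, 1], [0, -0.01, 0, 0, 0, 0, 1], [0, -0.012, 0, 0, 0, 0, 1], [0, -0.012, 0, 0, 0, 0, 1], [0, -0.012, 0, 0, 0, 0, 1]],
  ],
)

```text
t: 9.35
tool_pos: [0.5865, 0.0888, 0.2535]
orientation: [0.097, -3.14, 0.001]
ft_force: [1.3, 0.3, -2.4]
opening: 0.175
gripper_force: 58.9
```

carry_out(
  steps=[
    [[0, -0.012, 0, 0, 0, 0, 1], [0, -0.012, 0, 0, 0, 0, 1], [0, -0.012, 0, 0, 0, 0, 1], [0, -0.012, 0, 0, 0, 0, 1], [0, -0.012, 0, 0, 0, 0, 1]],
  ],
)

```text
t: 9.85
tool_pos: [0.5903, 0.0295, 0.2538]
orientation: [-0.098, 3.14, -0.0]
ft_force: [-0.1, -0.5, -1.8]
opening: 0.178
gripper_force: 58.9
```

```bash
python3 g.py .5948,-.0295,.254,93.55
```

```text
t 9.85 pos [0.5903 0.0295 0.2538] heading 93.57 z [ 1.e-04 -0.e+00 -1.e+00] open 0.178 F [-0.12 -0.51 -1.81] grip 58.87332201004028
to [ 5.948e-01 -2.950e-02  2.540e-01  9.355e+01] tool shift mm [ -0.9 -59.1  -0.2] turn z 0.02
  rotvec deg [-0.    0.    0.02]
```

carry_out(
  steps=[
    [[0, -0.012, 0, 0, 0, 0, 1], [0, -0.012, 0, 0, 0, 0, 1], [-0.001, -0.012, 0, 0, 0, 0, 1], [0, -0.012, 0, 0, 0, 0, 1], [0, -0.008, 0, 0, 0, 0, 1]],
  ],
)

```text
t: 10.35
tool_pos: [0.5947, -0.0264, 0.2539]
orientation: [0.097, -3.14, -0.0]
ft_force: [-1.0, 0.8, -0.1]
opening: 0.183
gripper_force: 59.1
```

carry_out(
  steps=[
    [[0, -0.003, 0, 0, 0, 0, 1], [0, 0, 0, 0, 0, 0, 1]],
  ],
)

```text
t: 10.55
tool_pos: [0.5948, -0.0292, 0.2539]
orientation: [0.097, -3.14, 0.002]
ft_force: [-0.1, -1.6, -0.4]
opening: 0.176
gripper_force: 59.0
```

```bash
python3 g.py .5955,-.0295,.2535,93.55;  python3 - <<'E'
from h import *
im,d,P,m=cloud("scene"); cv2.imwrite("pics/yel.png",cv2.resize(im[150:260,190:300,::-1],(600,600),interpolation=cv2.INTER_CUBIC))
hsv=cv2.cvtColor(im,cv2.COLOR_RGB2HSV);H,S,V=[hsv[...,j].astype(int) for j in range(3)]
for t,k in(("yellow band",(H>20)&(H<35)&(S>120)&(P[...,2]>.2)),("red",((H<4)|(H>174))&(S>150)&(P[...,2]>.04)),("yellow stripe",(H>20)&(H<35)&(S>120)&(P[...,2]<.03))):
    k=k&(d>0)&(P[...,0]>.5)&(P[...,0]<.7)&(abs(P[...,1])<.1); q=P[k]
    print(t,len(q),np.percentile(q,[2,50,98],axis=0).round(4).tolist() if len(q) else 0)
E
```

```text
t 10.55 pos [ 0.5948 -0.0292  0.2539] heading 93.52 z [-0.    -0.001 -1.   ] open 0.176 F [-0.05 -1.64 -0.42] grip 59.04724359512329
to [ 5.955e-01 -2.950e-02  2.535e-01  9.355e+01] tool shift mm [-0.7 -0.3  0.4] turn z -0.03
  rotvec deg [-0.06 -0.01 -0.03]
yellow band 6 [[0.5924, -0.0408, 0.2338], [0.5996, -0.0381, 0.2383], [0.6009, -0.0358, 0.2423]]
red 299 [[0.5937, -0.0647, 0.0574], [0.5975, -0.0344, 0.1109], [0.6012, -0.0002, 0.1569]]
yellow stripe 130 [[0.5519, -0.0427, 0.0089], [0.5976, -0.0275, 0.0138], [0.6352, -0.009, 0.0176]]
```

View pics/yel.png

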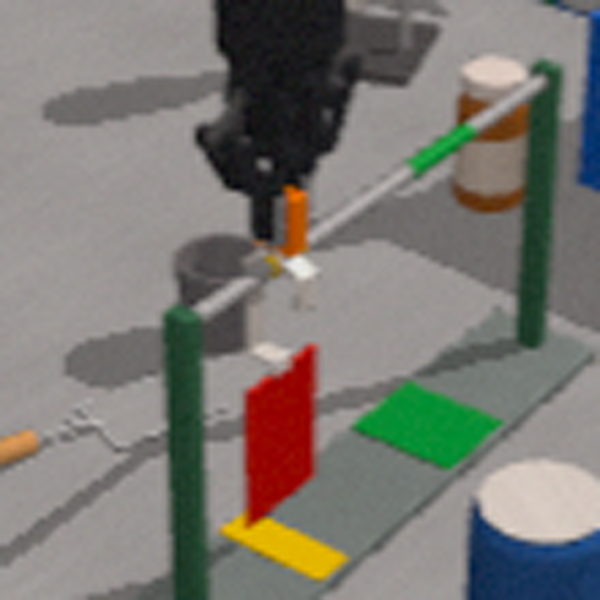

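The hook sits on the yellow band; yellow still shows at (270,262) beside the strip, and the scene view puts the hook about 2–4 mm toward the near end. I'll nudge it 2 mm, seat it and release gently.

carry_out(
  steps=[
    [[0, 0.002, 0.0005, 0, 0, 0, 1], [0, 0, 0, 0, 0, 0, 1], [0, 0, 0, 0, 0, 0, 0.62], [0, 0, 0, 0, 0, 0, 0.56], [0, 0, 0, 0, 0, 0, 0.5]],
  ],
)

```text
t: 11.1
tool_pos: [0.5951, -0.0257, 0.2532]
orientation: [-0.099, 3.139, 0.001]
ft_force: [-0.5, 0.1, 0.8]
opening: 0.249
gripper_force: 0.0
```

carry_out(
  steps=[
    [[0, 0, 0, 0, 0, 0, 0.4], [0, 0, 0, 0, 0, 0, 0.3], [0, 0, 0, 0, 0, 0, 0.1], [0, 0, 0, 0, 0, 0, 0], [0, 0, 0, 0, 0, 0, 0]],
  ],
)

```text
t: 11.6
tool_pos: [0.5948, -0.0263, 0.2533]
orientation: [-0.098, 3.14, 0.0]
ft_force: [0.4, 0.4, 0.3]
opening: 0.498
gripper_force: 0.0
```

```bash
python3 g.py
```

```text
t 11.6 pos [ 0.5948 -0.0263  0.2533] heading 93.57 z [ 0.e+00  1.e-04 -1.e+00] open 0.498 F [0.43 0.35 0.26] grip 0.0
```

carry_out(
  steps=[
    [[0, 0, -0.01, 0, 0, 0, 0], [0, 0, -0.02, 0, 0, 0, 0], [0, 0, -0.03, 0, 0, 0, 0], [0, 0, -0.03, 0, 0, 0, 0], [0, 0, -0.03, 0, 0, 0, 0]],
  ],
)

```text
t: 12.1
tool_pos: [0.5945, -0.0263, 0.3755]
orientation: [-0.098, 3.139, -0.0]
ft_force: [0.2, 0.1, 0.6]
opening: 0.504
gripper_force: 0.0
```

carry_out(
  steps=[
    [[0.03, 0.03, 0, 0, 0, 0, 0], [0.03, 0.03, 0, 0, 0, 0, 0], [0.03, 0.03, 0, 0, 0, 0, 0], [0.03, 0.03, 0, 0, 0, 0, 0], [0, 0, 0, 0, 0, 0, 0]],
  ],
)

```text
t: 12.6
tool_pos: [0.4642, 0.0883, 0.3754]
orientation: [-0.105, 3.139, 0.002]
ft_force: [0.1, -0.0, 0.5]
opening: 0.503
gripper_force: 0.0
```

carry_out(
  steps=[
    [[0, 0, 0, 0, 0, 0, 0], [0, 0, 0, 0, 0, 0, 0], [0, 0, 0, 0, 0, 0, 0], [0, 0, 0, 0, 0, 0, 0], [0, 0, 0, 0, 0, 0, 0]],
  ],
)

```text
t: 13.1
tool_pos: [0.468, 0.0854, 0.3729]
orientation: [0.096, -3.139, 0.0]
ft_force: [0.6, 0.5, 0.5]
opening: 0.497
gripper_force: 0.0
```

```bash
python3 g.py;  python3 - <<'E'
from h import *
for i in range(8):
    im,d,P,m=cloud("scene")
    hsv=cv2.cvtColor(im,cv2.COLOR_RGB2HSV);H,S,V=[hsv[...,j].astype(int) for j in range(3)]
    k=((H<4)|(H>174))&(S>150)&(P[...,2]>.04)&(d>0)&(P[...,0]>.5)&(P[...,0]<.7)&(abs(P[...,1])<.12); q=P[k]; v,u=np.nonzero(k)
    print(len(q),np.percentile(q,[2,50,98],axis=0).round(4).tolist(),u.mean().round(2),v.mean().round(2))
t,_=r.capture("top")
o=np.zeros((600,800,3),np.uint8);o[:,:400]=cv2.resize(im[140:260,200:280,::-1],(400,600));o[:300,400:]=cv2.resize(t[140:260,240:400,::-1],(400,300));cv2.imwrite("pics/fin.png",o)
E
```

```text
t 13.1 pos [0.468  0.0854 0.3729] heading 93.5 z [-8.e-04 -2.e-04 -1.e+00] open 0.497 F [0.62 0.5  0.52] grip 0.0
280 [[0.5894, -0.062, 0.0567], [0.5939, -0.0322, 0.1069], [0.5979, 0.0015, 0.1564]] 240.48 229.2
282 [[0.5899, -0.0612, 0.058], [0.5938, -0.0316, 0.1058], [0.598, 0.0015, 0.1554]] 240.49 229.17
283 [[0.5896, -0.062, 0.0556], [0.5937, -0.0317, 0.1064], [0.5974, 0.0014, 0.1551]] 240.49 229.12
283 [[0.5892, -0.0608, 0.0561], [0.5935, -0.0313, 0.1063], [0.5977, 0.0019, 0.1557]] 240.49 229.12
280 [[0.5898, -0.0618, 0.0565], [0.5937, -0.0328, 0.108], [0.5979, 0.0013, 0.1552]] 240.48 229.11
282 [[0.5895, -0.0617, 0.0567], [0.5935, -0.0326, 0.1073], [0.5979, 0.0015, 0.1552]] 240.49 229.08
282 [[0.5893, -0.0614, 0.0574], [0.5937, -0.031, 0.1072], [0.598, 0.0021, 0.1557]] 240.51 229.07
280 [[0.5899, -0.0611, 0.0564], [0.594, -0.0326, 0.1069], [0.5976, 0.0022, 0.155]] 240.51 229.16
```

View pics/fin.png

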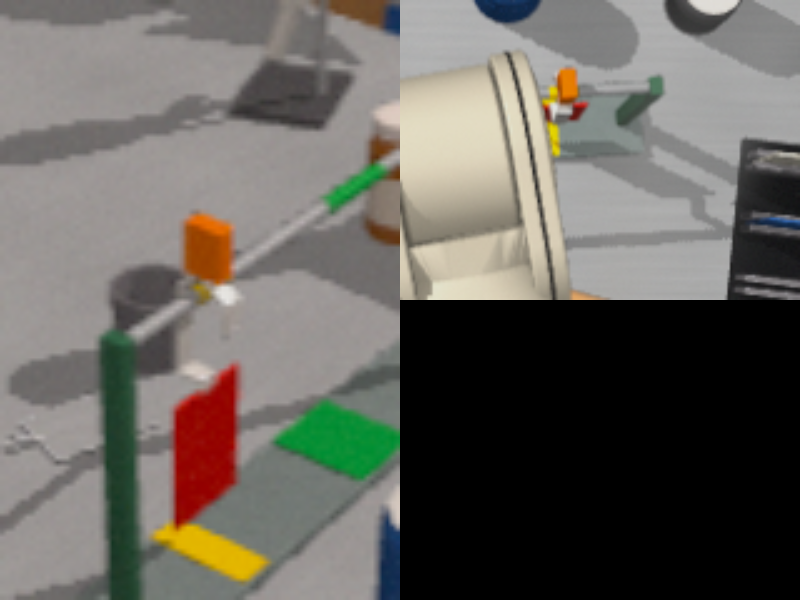

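The panel hangs free and still (centroid steady at (240.5,229.1) over 8 frames), with its hook on the yellow band at (203,292) in the crop. The other panels are unmoved. Handing in.

```bash
python3 -c "from cell import r; print(r.close_job())"
```

```text
the job is handed in; nothing more can be done
None
```

The red panel was hooked over the rail at the green band and slid along without unhooking to the yellow band. It now hangs there still, about 3 mm from the band's middle by the camera, with the robot clear, and the job is handed in at about 13.5 s.

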